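# Steady a rocking microscope with a levelling wedge

### The job

The microscope rocks because its corner foot, the one under the red cap, is too short: with the fingertips push the orange wedge along the bench, thin end first, under that foot until the microscope stands level and its rocking is gone, then take the hand away. Do not pick up the wedge or ram it, keep off the microscope itself, and leave the other things on the bench where they are.

Things in the scene. Friction and masses are not known exactly. Their poses are not given: they have to be found in the camera images.
- wedge: loose orange wedge, 120 x 60 mm, 0.18 kg, friction about 0.6. Origin: centre of its underside; x points to the thin end (x = +60 mm, 1.5 mm thick). The ramp rises at 7 degrees to 15 mm at the heel, an upright block over the full width from x = -60 to -48 mm, 26 mm tall: push on its flat back, or on its ends to turn the wedge (it pivots about a point some 25 mm ahead of its centre)
- short_foot (a point): lowest point of the short foot, a black rubber dome 36 mm across under the corner lug with the red cap (the others have steel caps). It rests on the bench at first; when the microscope is level it is 8 mm up, the lug's underside 22 mm, and the foot then stands on the ramp about 49 mm behind the thin edge (11 mm ahead of the wedge's origin)
- scope_rock (a joint): rocking of the microscope, rad: 0 = level on its good feet (a firm stop), -0.057 = tipped onto the short foot, where its own weight holds it at the start (2 to 5 N on that foot). Pushing the wedge in takes up to about 14 N as the thin edge enters, then less; at the stop the resistance climbs sharply
- scope_stand: the microscope: light grey base 190 x 170 mm, 70 mm tall, feet at the corners x, y = +-100 mm of its frame; limb, black stage and head above, 0.45 m tall, within 85 mm of the middle line. Origin: middle of the four feet, on the bench. x points from the eyepieces to the limb; the short foot is at x = -100, y = +100 mm. It does not slide
- specimen_jar: specimen jar with a blue cap and a paper label, 48 mm across, 58 mm tall, to the left of the microscope. Bystander; origin at the centre of its underside
- oil_bottle: small amber bottle with a black cap, 30 mm across, 58 mm tall, to the left of the microscope. Bystander; origin at the centre of its underside
- slide_box: blue and white slide box, 87 x 102 x 34 mm, between robot and wedge. Bystander; origin at the centre of its underside
- petri_dish: closed petri dish, 92 mm across, 16 mm tall. Bystander; origin at the centre of its underside
- timer: white bench timer, 60 x 70 x 20 mm. Bystander; origin at the centre of its underside
- tip_rack: yellow pipette tip rack, 80 x 120 x 46 mm. Bystander; origin at the centre of its underside
- mouse: black computer mouse, 105 x 60 x 32 mm. Bystander; origin at the centre of its underside
There are look-alikes about, which are no part of the job. There is more than one size of the wedge; the job needs the middle-sized.

How it is judged:
By the outcome, as a careful person would: the job done as asked, in the order asked, and still so for the second after the job is handed in, with the robot touching nothing.
It also fails if it takes over 58 s, if anything falls off the work surface, if the arm or the gripper's body presses on something with over 40 N, if the wrist force passes 120 N, or if a joint passes its speed limit or range.

### The arm

A 6-joint arm with a two-finger parallel gripper is mounted at the origin on the work surface. World frame = base frame: x ahead of the robot, y to its left, z up, the work surface at z = 0. Lengths are in m, angles in rad, forces in N, time in s.
With the tool pointing down it reaches from about 0.3 to 1 m from the base axis. Payload 5.1 kg.
Tool frame: the origin (TCP) lies at the centre of the arm's flange, where the gripper is bolted on; the fingertips stand 190 mm ahead of it and the grasp point (between the pads) lies 171 mm ahead of it; z points along the fingers, y is the line along which they close (so a half turn about z gives the same grasp; the last joint's range is limited). The gripper opens to 95 mm and grips with 3 to 60 N. Pads are 20 mm wide; open, the fingers measure 119 mm over their backs; the gripper's body (75 mm by 180 mm) begins 59 mm behind the grasp point.
Start: joints at [-1.292, 0.124, 1.65, -0, 1.367, -0.083], TCP at [0.23, -0.608, 0.405] pointing down, gripper open.
Joint ranges: [-2.61, 2.61], [-1.02, 2.33], [0.03, 2.71], [-1.35, 4.49], [0.32, 2.68], [-2.91, 2.91]. Speed limits (rad/s): [2.57, 2.57, 3.14, 3.14, 3.14, 3.14].

### API

Orientations are given as a unit quaternion [x, y, z, w].
In Python, from plant import r gives the robot as it stands.
- The arm moves only by the tool apply_moves, never from a script. Its argument "steps" is a list of rows, each an object with "fingers": the opening, from -1 (shut) to 1 (fully open), so that 0 is half open; "translation": the shift along the world's x, y, z in cm, a list of three; "rotation": the turn, a rotation vector about the world's x, y, z in rad, a list of three. A call has 1 to 5 rows; each row shifts and turns the commanded pose from where the row before left it; what a row does not reach is not made up. A row lasts 1/12 s, in which the tool goes at most 41.7 mm and 7.16 degrees, less where a joint would pass 70% of its speed; a pose out of reach is approached as far as the arm can. A call is refused whole if a number of a shift passes 4.17 or a number of a turn 0.125, either way. A call with a gripper value outside its range is refused whole. The fingers move at their own pace and stop on an object; "force" is the grip in N (left out, the last holds). Time passes only in rows, so rows that do not move let the fingers close. It gives the time, the measured TCP pose, the force, the opening and the grip force at its end, in the units of the state.
- r.state(): the state, without advancing time (a new reading comes with each control period).
- r.grab_frame(name): name is "scene" or "top" or "wrist"; returns a dict with "image" (420x560x3 uint8, red, green, blue), "K" (3x3 intrinsics, pixels), "view" (4x4, takes a point from world to camera coordinates); the wrist camera has in their place "mount" (4x4, takes a point from camera to tool coordinates, whose origin is the TCP and whose axes are the flange's). Camera axes: x right, y down, z forward; pixel columns grow to the right and rows downward; lengths in m; the calibration is good to about 2 mm. A picture is of the moment at which its call begins: read the wrist's pose just before it. There is no depth.
- r.job_done(): hands the job in; it is judged then, once.
The state is a dict: "t": time; "joint_pos": joint angles; "qvel": joint speeds; "joint_efforts": joint torques, N m; "tool_pos": TCP position; "orientation": TCP orientation; "contact_force": force on the tool from outside, world axes, zero at the start; "torque": the same for the moment, N m; "width": finger opening in m; "grasp_force": force on a finger pad.
Only numpy, scipy, OpenCV 4.12 (cv2) and the standard library are available. Lean on these libraries where they do the work, as an engineer would, in place of code of your own. Each camera call takes 0.05 s, during which the arm holds its last target. There are 200 camera calls.

## Working session

There is one attempt and no reset: what is moved stays moved. The work goes in short steps, Python scripts to look and compute and a tool call to move; the robot and the scene stay as the last step left them, time stands still between calls to the robot, and variables do not carry over. Pictures are saved under pics/ and viewed, at most 10 in all, crops included, and the job is handed in when it is done.

Besides the shell and the picture viewer there is one more tool, called by a JSON object that holds its "op" and its "data". apply_moves: Moves the arm, as the interface text tells. Its arguments: {"type":"object","properties":{"steps":{"type":"array","items":{"type":"object","properties":{"fingers":{"type":"number"},"translation":{"type":"array","items":{"type":"number"}},"rotation":{"type":"array","items":{"type":"number"}}}}},"force":{"type":"number"}},"required":["steps"]}

```bash
mkdir -p pics; cat > h.py <<'E'
import numpy as np, cv2, pickle
from plant import r
def shot(n,fn):
    s=r.state(); f=r.grab_frame(n); f['state']=s
    pickle.dump(f,open(f'pics/{fn}.pkl','wb'))
    cv2.imwrite(f'pics/{fn}.png',f['image'][:,:,::-1]); return f
def load(fn): return pickle.load(open(f'pics/{fn}.pkl','rb'))
def view(f):
    if 'view' in f: return np.array(f['view'])
    from scipy.spatial.transform import Rotation as R
    T=np.eye(4);T[:3,:3]=R.from_quat(f['state']['orientation']).as_matrix();T[:3,3]=f['state']['tool_pos']
    return np.linalg.inv(T@np.array(f['mount']))
def px2w(f,u,v,z=0.):
    V=view(f);d=V[:3,:3].T@np.linalg.inv(f['K'])@[u,v,1];c=-V[:3,:3].T@V[:3,3]
    return c+d*(z-c[2])/d[2]
def w2px(f,p):
    V=view(f);q=np.array(f['K'])@(V[:3,:3]@np.array(p)+V[:3,3]);return q[:2]/q[2]
E
python3 - <<'E'
from h import *
a=shot('scene','s1');b=shot('top','t1')
im=np.hstack([a['image'],b['image']])
cv2.imwrite('pics/t1b.png',cv2.resize(b['image'],(800,600),interpolation=cv2.INTER_CUBIC)[:,:,::-1])
print(r.state()['orientation'],r.state()['t'])
E
```

```text
[ 9.83682479e-01  1.79910885e-01 -1.00766967e-04 -9.18228229e-04] 0.1
```

View pics/t1b.png

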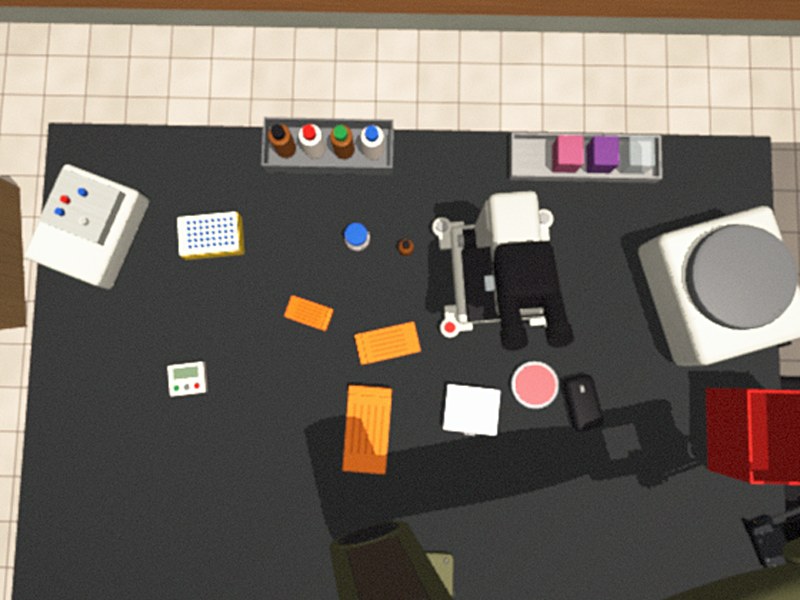

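View pics/s1.png

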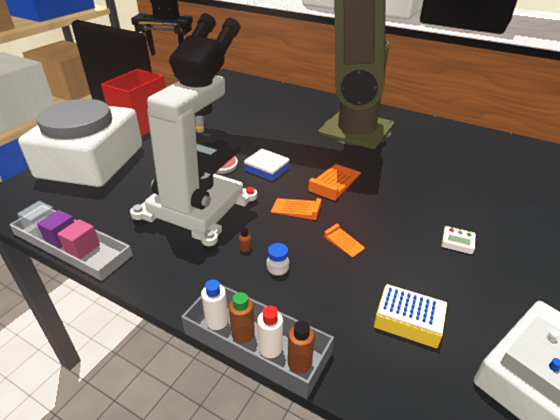

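The top view shows three wedges: small at (309,313), middle at (388,343) and large at (368,430). The red cap is at (450,327). I'll enlarge the area around the middle wedge and the cap.

```bash
python3 - <<'E'
from h import *
b=load('t1');c=b['image'][200:280,235:345]
cv2.imwrite('pics/c1.png',cv2.resize(c,None,fx=7,fy=7,interpolation=cv2.INTER_CUBIC)[:,:,::-1])
for n,u,v,z in [('wedge',388,343,.01),('cap',450,327,.03),('big',368,430,0),('small',309,313,0),('box',472,410,.034),('petri',535,385,.016),('oil',405,246,.058),('jar',357,236,.058)]:
    print(n,px2w(b,u*.7,v*.7,z).round(3))
E
```

```text
wedge [0.503 0.03  0.01 ]
cap [ 0.536 -0.092  0.03 ]
big [0.331 0.065 0.   ]
small [0.561 0.19  0.   ]
box [ 0.377 -0.136  0.034]
petri [ 0.427 -0.261  0.016]
oil [0.69  0.    0.058]
jar [0.708 0.094 0.058]
```

View pics/c1.png

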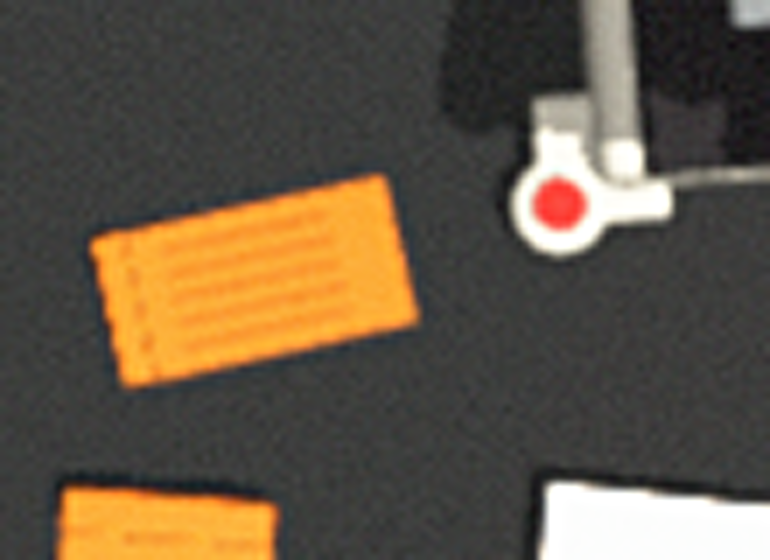

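```bash
python3 - <<'E'
from h import *
b=load('t1');P=lambda u,v,z:px2w(b,u/7+235-.0,v/7+200,z)
th=[P(385,175,.0015),P(418,322,.0015)];he=[P(92,242,.026),P(127,387,.026)]
tm=np.mean(th,0);hm=np.mean(he,0);d=(tm-hm)[:2];L=np.linalg.norm(d);d/=L
print('thin',tm,'heel',hm,L,'heading',np.degrees(np.arctan2(d[1],d[0])),np.linalg.norm(th[0]-th[1]),np.linalg.norm(he[0]-he[1]))
for z in(.03,.045):
  c=P(559,203,z); v=c[:2]-hm[:2]; print(z,c.round(4),'along',v@d,'left',d[0]*v[1]-d[1]*v[0])
print('eyepiece',px2w(b,512*.7,342*.7,.4),px2w(b,560*.7,340*.7,.4))
# other feet
for u,v in [(440,227),(545,217),(541,318)]: print(px2w(b,u*.7,v*.7,.03).round(3))
E
```

```text
thin [ 0.51825417 -0.02931224  0.0015    ] heel [0.4880561  0.08781044 0.026     ] 0.12095307376603591 heading -75.54215182118722 0.061481177914839466 0.05967496162096128
0.03 [ 0.5362 -0.0912  0.03  ] along 0.18531474315937455 left 0.0019031288320144404
0.045 [ 0.5351 -0.09    0.045 ] along 0.18392791726085056 left 0.001191416477596935
eyepiece [ 0.49150211 -0.15020564  0.4       ] [ 0.49573323 -0.21770215  0.4       ]
[ 0.736 -0.069  0.03 ]
[ 0.76  -0.278  0.03 ]
[ 0.558 -0.27   0.03 ]
```

{"op": "apply_moves", "data": {"steps": [{"fingers":-0.3,"translation":[1.0,4.0,0],"rotation":[0,0,0.12]},{"fingers":-0.3,"translation":[1.0,4.0,0],"rotation":[0,0,0.12]},{"fingers":-0.3,"translation":[1.0,4.0,0],"rotation":[0,0,0.12]},{"fingers":-0.3,"translation":[1.0,4.0,0],"rotation":[0,0,0.12]},{"fingers":-0.3,"translation":[1.0,4.0,0],"rotation":[0,0,0.12]}]}}

```text
t: 0.52
tool_pos: [0.28, -0.4061, 0.4039]
orientation: [0.885, 0.465, 0.0, -0.001]
contact_force: [0.5, -0.8, 0.3]
width: 0.0671
grasp_force: 0.0
```

{"op": "apply_moves", "data": {"steps": [{"fingers":-0.3,"translation":[0.4,4.0,0],"rotation":[0,0,0.122]},{"fingers":-0.3,"translation":[0.4,4.0,0],"rotation":[0,0,0.122]},{"fingers":-0.3,"translation":[0.4,4.0,0],"rotation":[0,0,0.122]},{"fingers":-0.3,"translation":[0.4,4.0,0],"rotation":[0,0,0.122]},{"fingers":-0.3,"translation":[0.4,4.0,0],"rotation":[0,0,0.122]}]}}

```text
t: 0.93
tool_pos: [0.2995, -0.2061, 0.4042]
orientation: [0.705, 0.709, 0.0, -0.0]
contact_force: [1.1, 0.1, 1.5]
width: 0.0355
grasp_force: 0.0
```

{"op": "apply_moves", "data": {"steps": [{"fingers":-0.3,"translation":[0.5,4.0,0],"rotation":[0,0,0.122]},{"fingers":-0.3,"translation":[0.5,4.0,0],"rotation":[0,0,0.122]},{"fingers":-0.3,"translation":[1.0,4.0,0]},{"fingers":-0.3,"translation":[1.0,4.0,0]},{"fingers":-0.3,"translation":[1.0,4.0,0]}]}}

```text
schema error: expected keys fingers, translation, rotation
```

{"op": "apply_moves", "data": {"steps": [{"fingers":-0.3,"translation":[2.5,3.0,0]},{"fingers":-0.3,"translation":[2.5,3.0,0]},{"fingers":-0.3,"translation":[2.5,3.0,0]},{"fingers":-0.3,"translation":[2.5,3.0,0]},{"fingers":-0.3,"translation":[0,0,0]}]}}

```text
schema error: expected keys fingers, translation, rotation
```

{"op": "apply_moves", "data": {"steps": [{"fingers":-0.3,"translation":[0.5,4.0,0],"rotation":[0,0,0.124]},{"fingers":-0.3,"translation":[0.5,4.0,0],"rotation":[0,0,0.124]},{"fingers":-0.3,"translation":[1.0,4.0,0],"rotation":[0,0,0]},{"fingers":-0.3,"translation":[1.0,4.0,0],"rotation":[0,0,0]},{"fingers":-0.3,"translation":[1.0,4.0,0],"rotation":[0,0,0]}]}}

```text
t: 1.35
tool_pos: [0.3394, -0.0059, 0.4047]
orientation: [0.614, 0.789, 0.0, 0.001]
contact_force: [0.6, -0.4, 0.0]
width: 0.0332
grasp_force: 0.0
```

{"op": "apply_moves", "data": {"steps": [{"fingers":-0.3,"translation":[2.5,3.2,0],"rotation":[0,0,0]},{"fingers":-0.3,"translation":[2.5,3.2,0],"rotation":[0,0,0]},{"fingers":-0.3,"translation":[2.5,3.2,0],"rotation":[0,0,0]},{"fingers":-0.3,"translation":[2.5,3.2,0],"rotation":[0,0,0]},{"fingers":-0.3,"translation":[0,0,0],"rotation":[0,0,0]}]}}

```text
t: 1.77
tool_pos: [0.4424, 0.1242, 0.4031]
orientation: [0.612, 0.791, -0.0, -0.001]
contact_force: [-0.9, -0.3, -0.3]
width: 0.0331
grasp_force: 0.0
```

{"op": "apply_moves", "data": {"steps": [{"fingers":-0.3,"translation":[3.6,0,0],"rotation":[0,0,0]},{"fingers":-0.3,"translation":[0,0,-3],"rotation":[0,0,0]},{"fingers":-0.3,"translation":[0,0,-3],"rotation":[0,0,0]},{"fingers":-0.3,"translation":[0,0,0],"rotation":[0,0,0]}]}}

```text
t: 2.1
tool_pos: [0.4741, 0.1196, 0.3379]
orientation: [0.614, 0.789, -0.005, -0.004]
contact_force: [-0.5, 0.0, -1.4]
width: 0.0334
grasp_force: 0.0
```

```bash
python3 - <<'E'
from h import *
f=shot('wrist','w1');print(f['state']['tool_pos'],np.array(f['mount']).round(3))
cv2.imwrite('pics/w1b.png',cv2.resize(f['image'],(800,600),interpolation=cv2.INTER_CUBIC)[:,:,::-1])
E
```

```text
[0.47406416 0.11956107 0.33790671] [[-0.    -0.965 -0.262  0.074]
 [ 1.    -0.    -0.001  0.001]
 [ 0.001 -0.262  0.965  0.02 ]
 [ 0.     0.     0.     1.   ]]
```

View pics/w1b.png

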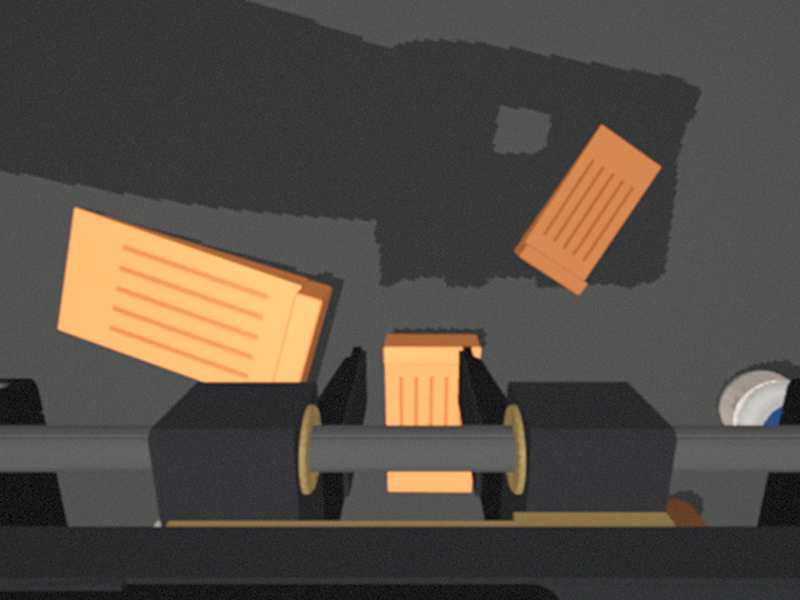

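The wrist view shows the middle wedge between the fingertips. Its heel's top back edge runs from (384,346) to (482,346) and its thin edge from (388,491) to (474,492).

```bash
python3 - <<'E'
from h import *
f=load('w1');P=lambda u,v,z:px2w(f,u*.7,v*.7,z)[:2]
a,b=P(384,346,.026),P(482,346,.026);c,e=P(388,491,.0015),P(474,492,.0015)
hm=(a+b)/2;tm=(c+e)/2;d=tm-hm;L=np.linalg.norm(d);d/=L
print(a,b,hm,tm,L,np.linalg.norm(a-b),np.linalg.norm(c-e),np.degrees(np.arctan2(d[1],d[0])))
s=r.state();v=s['tool_pos'][:2]-hm;print(s['tool_pos'],s['orientation'],'along',v@d,'left',d[0]*v[1]-d[1]*v[0])
for F in([.5362,-.0912],[.5351,-.09]):
  v=np.array(F)-hm;print('foot',v@d,d[0]*v[1]-d[1]*v[0])
E
```

```text
[0.46233845 0.08300289] [0.52072781 0.09811448] [0.49153313 0.09055868] [ 0.52182306 -0.02646507] 0.12088027136863921 0.06031316636198115 0.062380235226398933 -75.48828614532759
[0.4746335  0.11964466 0.34085985] [ 0.61390243  0.78936979 -0.00315793 -0.0030266 ] along -0.0323927087135239 left -0.009072171422941495
foot 0.18715246539978486 -0.0023028798811682225
foot 0.18571511395714344 -0.0030670924368990035
```

{"op": "apply_moves", "data": {"steps": [{"fingers":-0.3,"translation":[0.8,0.2,-3.5],"rotation":[0,0,0]},{"fingers":-0.3,"translation":[0,0,-3.5],"rotation":[0,0,0]},{"fingers":-0.3,"translation":[0,0,-3.5],"rotation":[0,0,0]},{"fingers":-0.3,"translation":[0,0,-3.0],"rotation":[0,0,0]},{"fingers":-0.3,"translation":[0,0,0],"rotation":[0,0,0]}]}}

```text
t: 2.57
tool_pos: [0.4816, 0.1215, 0.2055]
orientation: [0.614, 0.789, -0.003, -0.003]
contact_force: [-1.9, -0.3, -0.5]
width: 0.0334
grasp_force: 0.0
```

{"op": "apply_moves", "data": {"steps": [{"fingers":-0.3,"translation":[0,0,0],"rotation":[0,0,0]},{"fingers":-0.3,"translation":[0,0,0],"rotation":[0,0,0]}]}}

```text
t: 2.73
tool_pos: [0.4854, 0.1221, 0.2128]
orientation: [0.614, 0.789, 0.002, 0.002]
contact_force: [0.6, -0.4, 0.4]
width: 0.0333
grasp_force: 0.0
```

{"op": "apply_moves", "data": {"steps": [{"fingers":-0.3,"translation":[-0.3,0,-0.6],"rotation":[0,0,0]},{"fingers":-0.3,"translation":[0,0,-0.6],"rotation":[0,0,0]},{"fingers":-0.3,"translation":[0.15,-0.58,0],"rotation":[0,0,0]},{"fingers":-0.3,"translation":[0.15,-0.58,0],"rotation":[0,0,0]},{"fingers":-0.3,"translation":[0,0,0],"rotation":[0,0,0]}]}}

```text
t: 3.15
tool_pos: [0.4845, 0.1097, 0.1982]
orientation: [0.614, 0.789, 0.0, 0.0]
contact_force: [-0.4, 0.2, 0.3]
width: 0.0333
grasp_force: 0.0
```

{"op": "apply_moves", "data": {"steps": [{"fingers":-0.3,"translation":[0.1,-0.39,0],"rotation":[0,0,0]},{"fingers":-0.3,"translation":[0.1,-0.39,0],"rotation":[0,0,0]},{"fingers":-0.3,"translation":[0.1,-0.39,0],"rotation":[0,0,0]},{"fingers":-0.3,"translation":[0.1,-0.39,0],"rotation":[0,0,0]},{"fingers":-0.3,"translation":[0.1,-0.39,0],"rotation":[0,0,0]}]}}

```text
t: 3.57
tool_pos: [0.4893, 0.0907, 0.198]
orientation: [0.614, 0.789, 0.0, -0.0]
contact_force: [0.1, 1.8, 1.5]
width: 0.0334
grasp_force: 0.8
```

{"op": "apply_moves", "data": {"steps": [{"fingers":-0.3,"translation":[0.1,-0.39,0],"rotation":[0,0,0]},{"fingers":-0.3,"translation":[0.1,-0.39,0],"rotation":[0,0,0]},{"fingers":-0.3,"translation":[0.1,-0.39,0],"rotation":[0,0,0]},{"fingers":-0.3,"translation":[0.1,-0.39,0],"rotation":[0,0,0]},{"fingers":-0.3,"translation":[0.1,-0.39,0],"rotation":[0,0,0]}]}}

```text
t: 3.98
tool_pos: [0.4941, 0.0711, 0.1978]
orientation: [0.614, 0.789, 0.0, -0.0]
contact_force: [-0.9, 1.3, 0.6]
width: 0.0332
grasp_force: 0.8
```

```bash
python3 - <<'E'
from h import *
f=shot('top','t2');c=f['image'][195:265,235:345]
cv2.imwrite('pics/c2.png',cv2.resize(c,None,fx=7,fy=7,interpolation=cv2.INTER_CUBIC)[:,:,::-1])
E
```

```text
(no output)
```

View pics/c2.png

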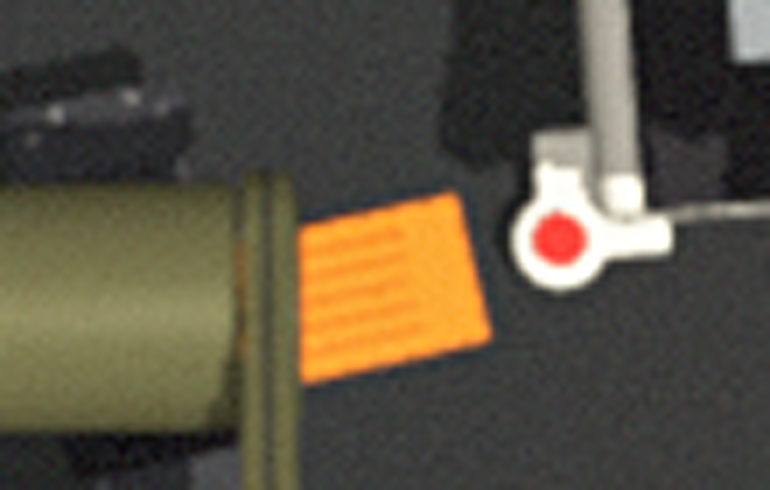

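The top view shows the thin edge from (458,193) to (491,339), with its axis passing about 3 mm from the cap at (559,238). That is aligned well enough, so I'll carry on and slow down at the foot.

{"op": "apply_moves", "data": {"steps": [{"fingers":-0.3,"translation":[0.1,-0.39,0],"rotation":[0,0,0]},{"fingers":-0.3,"translation":[0.1,-0.39,0],"rotation":[0,0,0]},{"fingers":-0.3,"translation":[0.1,-0.39,0],"rotation":[0,0,0]},{"fingers":-0.3,"translation":[0.1,-0.39,0],"rotation":[0,0,0]},{"fingers":-0.3,"translation":[0.1,-0.39,0],"rotation":[0,0,0]}]}}

```text
t: 4.45
tool_pos: [0.4991, 0.0516, 0.1977]
orientation: [0.614, 0.789, -0.0, -0.0]
contact_force: [-0.4, 0.8, 0.5]
width: 0.0332
grasp_force: 0.5
```

{"op": "apply_moves", "data": {"steps": [{"fingers":-0.3,"translation":[0.05,-0.2,0],"rotation":[0,0,0]},{"fingers":-0.3,"translation":[0.05,-0.2,0],"rotation":[0,0,0]},{"fingers":-0.3,"translation":[0.05,-0.2,0],"rotation":[0,0,0]},{"fingers":-0.3,"translation":[0.05,-0.2,0],"rotation":[0,0,0]},{"fingers":-0.3,"translation":[0.05,-0.2,0],"rotation":[0,0,0]}]}}

```text
t: 4.87
tool_pos: [0.5013, 0.0428, 0.1977]
orientation: [0.614, 0.789, 0.001, -0.002]
contact_force: [-1.3, 7.4, 1.6]
width: 0.0336
grasp_force: 4.0
```

{"op": "apply_moves", "data": {"steps": [{"fingers":-0.3,"translation":[0.05,-0.2,0],"rotation":[0,0,0]},{"fingers":-0.3,"translation":[0.05,-0.2,0],"rotation":[0,0,0]},{"fingers":-0.3,"translation":[0.05,-0.2,0],"rotation":[0,0,0]},{"fingers":-0.3,"translation":[0.05,-0.2,0],"rotation":[0,0,0]},{"fingers":-0.3,"translation":[0.05,-0.2,0],"rotation":[0,0,0]}]}}

```text
t: 5.28
tool_pos: [0.5038, 0.0327, 0.1977]
orientation: [0.614, 0.789, 0.001, -0.001]
contact_force: [-2.1, 6.6, 2.3]
width: 0.0335
grasp_force: 3.4
```

{"op": "apply_moves", "data": {"steps": [{"fingers":-0.3,"translation":[0.05,-0.2,0],"rotation":[0,0,0]},{"fingers":-0.3,"translation":[0.05,-0.2,0],"rotation":[0,0,0]},{"fingers":-0.3,"translation":[0.05,-0.2,0],"rotation":[0,0,0]},{"fingers":-0.3,"translation":[0.05,-0.2,0],"rotation":[0,0,0]},{"fingers":-0.3,"translation":[0.05,-0.2,0],"rotation":[0,0,0]}]}}

```text
t: 5.7
tool_pos: [0.5063, 0.0227, 0.1977]
orientation: [0.614, 0.789, 0.001, -0.001]
contact_force: [-1.6, 7.2, 2.0]
width: 0.0333
grasp_force: 3.1
```

{"op": "apply_moves", "data": {"steps": [{"fingers":-0.3,"translation":[0.05,-0.2,0],"rotation":[0,0,0]},{"fingers":-0.3,"translation":[0.05,-0.2,0],"rotation":[0,0,0]},{"fingers":-0.3,"translation":[0.05,-0.2,0],"rotation":[0,0,0]},{"fingers":-0.3,"translation":[0.05,-0.2,0],"rotation":[0,0,0]},{"fingers":-0.3,"translation":[0.05,-0.2,0],"rotation":[0,0,0]}]}}

```text
t: 6.12
tool_pos: [0.5088, 0.0126, 0.1977]
orientation: [0.614, 0.789, 0.001, -0.001]
contact_force: [-1.5, 6.0, 1.1]
width: 0.0331
grasp_force: 2.9
```

{"op": "apply_moves", "data": {"steps": [{"fingers":-0.3,"translation":[0.05,-0.2,0],"rotation":[0,0,0]},{"fingers":-0.3,"translation":[0.05,-0.2,0],"rotation":[0,0,0]},{"fingers":-0.3,"translation":[0.05,-0.2,0],"rotation":[0,0,0]},{"fingers":-0.3,"translation":[0.05,-0.2,0],"rotation":[0,0,0]},{"fingers":-0.3,"translation":[0.05,-0.2,0],"rotation":[0,0,0]}]}}

```text
t: 6.53
tool_pos: [0.5113, 0.0025, 0.1977]
orientation: [0.614, 0.789, 0.0, -0.001]
contact_force: [-1.7, 5.5, 2.4]
width: 0.033
grasp_force: 2.7
```

Next, smaller steps until the resistance climbs.

{"op": "apply_moves", "data": {"steps": [{"fingers":-0.3,"translation":[0.05,-0.2,0],"rotation":[0,0,0]},{"fingers":-0.3,"translation":[0.05,-0.2,0],"rotation":[0,0,0]},{"fingers":-0.3,"translation":[0.03,-0.1,0],"rotation":[0,0,0]},{"fingers":-0.3,"translation":[0.03,-0.1,0],"rotation":[0,0,0]},{"fingers":-0.3,"translation":[0.03,-0.1,0],"rotation":[0,0,0]}]}}

```text
t: 6.95
tool_pos: [0.5133, -0.0047, 0.1977]
orientation: [0.614, 0.789, 0.0, -0.001]
contact_force: [-0.7, 4.9, 0.6]
width: 0.0334
grasp_force: 2.4
```

{"op": "apply_moves", "data": {"steps": [{"fingers":-0.3,"translation":[0.03,-0.1,0],"rotation":[0,0,0]},{"fingers":-0.3,"translation":[0.03,-0.1,0],"rotation":[0,0,0]},{"fingers":-0.3,"translation":[0.03,-0.1,0],"rotation":[0,0,0]},{"fingers":-0.3,"translation":[0.03,-0.1,0],"rotation":[0,0,0]}]}}

```text
t: 7.28
tool_pos: [0.5146, -0.0091, 0.1977]
orientation: [0.614, 0.789, -0.0, -0.0]
contact_force: [-2.0, 4.6, 1.3]
width: 0.0332
grasp_force: 2.2
```

{"op": "apply_moves", "data": {"steps": [{"fingers":-0.3,"translation":[0.03,-0.1,0],"rotation":[0,0,0]},{"fingers":-0.3,"translation":[0.03,-0.1,0],"rotation":[0,0,0]},{"fingers":-0.3,"translation":[0,0,0],"rotation":[0,0,0]}]}}

```text
t: 7.53
tool_pos: [0.5153, -0.0113, 0.1977]
orientation: [0.614, 0.789, -0.0, 0.0]
contact_force: [-0.8, 2.7, -0.2]
width: 0.0334
grasp_force: 1.5
```

{"op": "apply_moves", "data": {"steps": [{"fingers":-0.3,"translation":[0.03,-0.1,0],"rotation":[0,0,0]},{"fingers":-0.3,"translation":[0.03,-0.1,0],"rotation":[0,0,0]},{"fingers":-0.3,"translation":[0,0,0],"rotation":[0,0,0]}]}}

```text
t: 7.78
tool_pos: [0.5158, -0.0132, 0.1977]
orientation: [0.614, 0.789, -0.0, 0.0]
contact_force: [-0.5, 2.9, 0.2]
width: 0.0336
grasp_force: 1.6
```

{"op": "apply_moves", "data": {"steps": [{"fingers":-0.3,"translation":[0.03,-0.1,0],"rotation":[0,0,0]},{"fingers":-0.3,"translation":[0.03,-0.1,0],"rotation":[0,0,0]}]}}

```text
t: 7.95
tool_pos: [0.5163, -0.0145, 0.1977]
orientation: [0.614, 0.789, 0.001, -0.001]
contact_force: [-2.9, 9.5, 3.2]
width: 0.0331
grasp_force: 5.2
```

{"op": "apply_moves", "data": {"steps": [{"fingers":-0.3,"translation":[0.03,-0.1,0],"rotation":[0,0,0]},{"fingers":-0.3,"translation":[0.03,-0.1,0],"rotation":[0,0,0]}]}}

```text
t: 8.12
tool_pos: [0.5167, -0.0157, 0.1977]
orientation: [0.614, 0.789, 0.001, -0.003]
contact_force: [-3.8, 15.6, 4.9]
width: 0.0334
grasp_force: 8.1
```

{"op": "apply_moves", "data": {"steps": [{"fingers":-0.3,"translation":[0.03,-0.1,0],"rotation":[0,0,0]},{"fingers":-0.3,"translation":[0,0,0],"rotation":[0,0,0]}]}}

```text
t: 8.28
tool_pos: [0.5169, -0.0161, 0.1977]
orientation: [0.614, 0.789, 0.002, -0.003]
contact_force: [-5.2, 16.0, 4.5]
width: 0.0329
grasp_force: 8.4
```

```bash
python3 - <<'E'
from h import *
f=shot('top','t3');g=shot('scene','s3')
# tilt check: motion of the scope head between first and current scene image
a=load('s1')['image'];b=g['image']
x=cv2.resize(np.hstack([b[160:240,120:340]]),None,fx=3.6,fy=3.6,interpolation=cv2.INTER_CUBIC)
y=cv2.resize(f['image'][195:265,235:345],(792,504),interpolation=cv2.INTER_CUBIC)
im=np.vstack([x,y]);s=600/im.shape[0]
cv2.imwrite('pics/c3.png',cv2.resize(im,None,fx=s,fy=s,interpolation=cv2.INTER_AREA)[:,:,::-1])
E
```

```text
(no output)
```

View pics/c3.png

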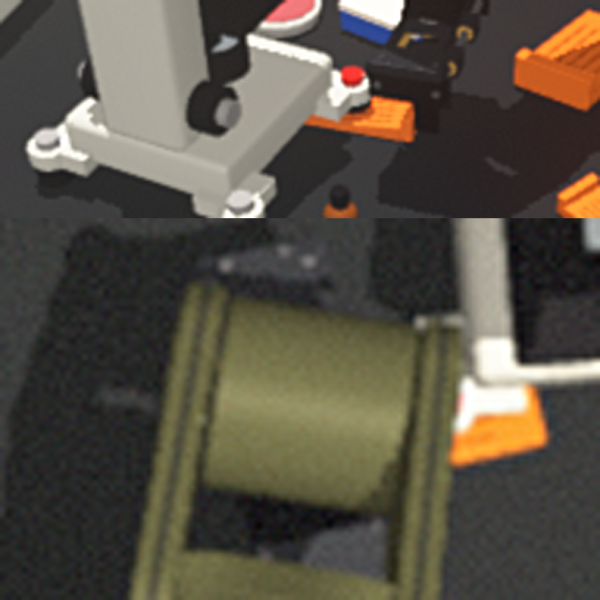

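The scene view shows the wedge under the red-capped foot, thin end past it, with the foot on the ramp. Resistance has risen sharply to about 17 N and the travel matches what I expected. I'll back the hand off.

{"op": "apply_moves", "data": {"steps": [{"fingers":-0.3,"translation":[-0.1,0.4,0],"rotation":[0,0,0]},{"fingers":-0.3,"translation":[-0.25,1.0,0],"rotation":[0,0,0]},{"fingers":-0.3,"translation":[-0.5,2.0,0],"rotation":[0,0,0]},{"fingers":-0.3,"translation":[-0.5,2.0,0],"rotation":[0,0,0]},{"fingers":-0.3,"translation":[-0.5,2.0,2],"rotation":[0,0,0]}]}}

```text
t: 8.8
tool_pos: [0.4969, 0.0564, 0.2145]
orientation: [0.614, 0.789, -0.003, -0.002]
contact_force: [-0.0, 0.5, 0.4]
width: 0.0332
grasp_force: 0.0
```

{"op": "apply_moves", "data": {"steps": [{"fingers":-0.3,"translation":[-2,0.5,4],"rotation":[0,0,0]},{"fingers":-0.3,"translation":[-2,0.5,4],"rotation":[0,0,0]},{"fingers":-0.3,"translation":[-2,1,4],"rotation":[0,0,0]},{"fingers":-0.3,"translation":[-2,1,4],"rotation":[0,0,0]},{"fingers":-0.3,"translation":[0,0,0],"rotation":[0,0,0]}]}}

```text
t: 9.22
tool_pos: [0.4252, 0.0844, 0.3735]
orientation: [0.613, 0.79, 0.005, 0.006]
contact_force: [1.2, -0.2, 0.2]
width: 0.0334
grasp_force: 0.0
```

```bash
python3 - <<'E'
from h import *
print(r.state()['tool_pos'],r.state()['contact_force'])
f=shot('top','t4');g=shot('scene','s4')
x=cv2.resize(g['image'][20:240,100:360],(390,330),interpolation=cv2.INTER_CUBIC)
x0=cv2.resize(load('s1')['image'][20:240,100:360],(390,330),interpolation=cv2.INTER_CUBIC)
y=cv2.resize(f['image'][200:255,225:355],(780,270),interpolation=cv2.INTER_CUBIC)
cv2.imwrite('pics/c4.png',np.vstack([np.hstack([x0,x]),y])[:600,:,::-1])
E
```

```text
[0.42515326 0.08444037 0.3735135 ] [ 1.22129989 -0.15961432  0.18486677]
```

View pics/c4.png

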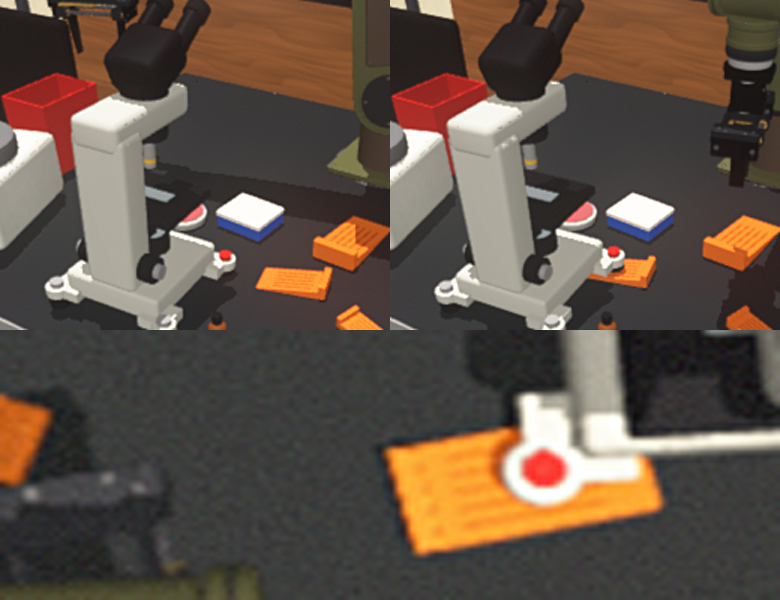

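```bash
python3 - <<'E'
from h import *
g=lambda n:cv2.cvtColor(load(n)['image'],cv2.COLOR_RGB2GRAY)[25:110,150:225].astype(np.float32)
w=cv2.createHanningWindow((75,85),cv2.CV_32F)
for a,b in(('s1','s3'),('s3','s4')):print(a,b,cv2.phaseCorrelate(g(a),g(b),w))
E
```

```text
s1 s3 ((-9.24240940627741, 0.7177305121560806), 0.6438853016606083)
s3 s4 ((0.47514558213733693, 0.002461149902131865), 0.9707283082184969)
```

{"op": "apply_moves", "data": {"steps": [{"fingers":-0.3,"translation":[0,0,0],"rotation":[0,0,0]},{"fingers":-0.3,"translation":[0,0,0],"rotation":[0,0,0]},{"fingers":-0.3,"translation":[0,0,0],"rotation":[0,0,0]}]}}

```text
t: 9.57
tool_pos: [0.4254, 0.0831, 0.3626]
orientation: [0.614, 0.789, -0.001, -0.001]
contact_force: [0.4, -0.6, -0.3]
width: 0.0333
grasp_force: 0.0
```

```bash
python3 - <<'E'
from h import *
shot('scene','s5')
w=cv2.createHanningWindow((75,85),cv2.CV_32F)
g=lambda n:cv2.cvtColor(load(n)['image'],cv2.COLOR_RGB2GRAY)[25:110,150:225].astype(np.float32)
for a,b in(('s3','s5'),('s4','s5')):print(a,b,cv2.phaseCorrelate(g(a),g(b),w)[0])
# static reference: red box
h=lambda n:cv2.cvtColor(load(n)['image'],cv2.COLOR_RGB2GRAY)[60:135,100:150].astype(np.float32)
print(cv2.phaseCorrelate(h('s3'),h('s5'),cv2.createHanningWindow((50,75),cv2.CV_32F)))
# base rim far foot
k=lambda n:cv2.cvtColor(load(n)['image'],cv2.COLOR_RGB2GRAY)[95:180,150:200].astype(np.float32)
w2=cv2.createHanningWindow((50,85),cv2.CV_32F)
for a,b in(('s1','s3'),('s3','s5')):print('limb',cv2.phaseCorrelate(k(a),k(b),w2))
E
```

```text
s3 s5 (0.499157731597748, 0.009560600692466892)
s4 s5 (0.5403706752542519, -0.008166161559415741)
((-0.02691955572846183, 0.503641788270258), 0.9972315709431966)
limb ((-5.649950977937518, 0.2709501703038626), 0.43392236328125)
limb ((0.02978234364680432, -0.026427833616118335), 0.995775283601549)
```

The 0.5 px is an offset from the odd crop width, because the static red box shows the same shift. The limb moved only 0.03 px, so the microscope hasn't sagged, and I'll hand in.

```bash
python3 -c "
from plant import r
print(r.job_done())"
```

```text
the job is handed in; nothing more can be done
None
```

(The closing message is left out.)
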